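# Sight both arms of a triangulation baseline on a brass weight

## Task

Get the baseline board ready for measuring a distance by triangulation: with closed fingertips, gently push the left and the right sighting arm sideways on their hinges until each of them points at the middle of the small brass weight that stands beyond the board. Only push the arms, never grip them; do not shift or lift the board, and leave the weight, the rubber stopper and the tea light standing where they are.

Things in the scene. Friction and masses are not known exactly. Their poses are not given: they have to be found in the camera images.
- baseline: a wooden baseline board 90 x 420 mm, its top 19 mm above the bench, loose and 3 kg, with a paper scale along its near edge and a round aluminium plate 72 mm across under each arm's hinge. Origin at the centre of its underside, on the bench; x points ahead, away from the robot (yaw 0.1 to 0.3 rad), y along the board to the left, z up
- left_arm_pivot (a point): on the hinge axis of the left sighting arm, half-way up its bar, 33 mm above the bench. The frame turns with the arm: x along the bar to its front pin (the way it points), y left, z up. The arm is an aluminium bar 20 mm wide, 14 mm high (26 to 40 mm above the bench), flat-sided, from 40 mm behind the hinge to 140 mm ahead. The hinge lies at x = 5, y = +150 mm of the board
- left_arm_pin (a point): foot of the left arm's front sight, a thin upright pin on the bar's top (40 mm above the bench), 132 mm ahead of the hinge; it rises 32 mm. Axes as the arm's. Also on the bar: a brass nut 17 mm across at the hinge (top 51 mm above the bench) and a slit sight 20 mm wide 32 mm behind it (top 75 mm). From 65 mm ahead of the hinge to the tip the bar overhangs the board at most angles, its sides free
- left_arm (a joint): swing of the left arm about its upright hinge, rad, limits -1.2 to 1.2: 0 points along the board's x axis, positive is counter-clockwise from above (tip to the left). It starts splayed outwards, to the left, at 0.1 to 0.5. Stiff hinge, no spring, about 0.06 N m (under 1 N pushed 95 mm from the hinge): the arm stays where it is left and does not coast
- right_arm_pivot (a point): on the hinge axis of the right sighting arm, half-way up its bar, 33 mm above the bench. The frame turns with the arm: x along the bar to its front pin (the way it points), y left, z up. The arm is an aluminium bar 20 mm wide, 14 mm high (26 to 40 mm above the bench), flat-sided, from 40 mm behind the hinge to 140 mm ahead. The hinge lies at x = 5, y = -150 mm of the board
- right_arm_pin (a point): foot of the right arm's front sight, a thin upright pin on the bar's top (40 mm above the bench), 132 mm ahead of the hinge; it rises 32 mm. Axes as the arm's. Also on the bar: a brass nut 17 mm across at the hinge (top 51 mm above the bench) and a slit sight 20 mm wide 32 mm behind it (top 75 mm). From 65 mm ahead of the hinge to the tip the bar overhangs the board at most angles, its sides free
- right_arm (a joint): swing of the right arm about its upright hinge, rad, limits -1.2 to 1.2: 0 points along the board's x axis, positive is counter-clockwise from above (tip to the left). It starts splayed outwards, to the right, at -0.5 to -0.1. Stiff hinge, no spring, about 0.06 N m (under 1 N pushed 95 mm from the hinge): the arm stays where it is left and does not coast
- weight_mid (a point): centre, half-way up, of the brass weight: a squat cylinder with a narrow neck and a small round knob on top, 29 mm across, 34 mm high, upright on the bench 185 to 215 mm ahead of the board's middle line. z up. This is what the arms shall point at; it stands left, middle or right in a row of three things
- stopper_mid (a point): centre of a rubber stopper, a plain tapered cone 32 mm across and 28 mm high, standing in the same row; leave alone
- tealight_mid (a point): centre of a tea light in its metal cup, 39 mm across and 19 mm high, standing in the same row; leave alone
Not all that is in view belongs to the job. What is shaped like the part that bears weight_mid but blue or turquoise is not meant.

How it is judged:
At the end, for the whole second after the job is handed in: the line along the middle of each sighting arm, drawn on ahead of it, passes within 14 mm of the brass weight's axis (it meets the weight); both arms are at rest; the weight, stopper and tea light are within 10 mm and the board within 15 mm of where they stood (y of weight_mid in the frame of left_arm_pivot between -0.014 and 0.014 m and x of weight_mid in the frame of left_arm_pivot above 0.05 m and velocity of joint left_arm between -0.03 and 0.03 rad/s and y of weight_mid in the frame of right_arm_pivot between -0.014 and 0.014 m and x of weight_mid in the frame of right_arm_pivot above 0.05 m and velocity of joint right_arm between -0.03 and 0.03 rad/s and distance of each of weight_mid, stopper_mid, tealight_mid from where it was at the start of the episode below 0.01 m and distance of baseline from where it was at the start of the episode below 0.015 m); the robot touches nothing.
It fails at once if the brass weight is knocked, shifted or lifted by more than 10 mm (distance of weight_mid from where it was at the start of the episode above 0.01 m).
It fails at once if the rubber stopper is knocked, shifted or lifted by more than 10 mm (distance of stopper_mid from where it was at the start of the episode above 0.01 m).
It fails at once if the tea light is knocked, shifted or lifted by more than 10 mm (distance of tealight_mid from where it was at the start of the episode above 0.01 m).
It fails at once if the baseline board is shifted or lifted by more than 15 mm (distance of baseline from where it was at the start of the episode above 0.015 m).
It fails at once if a sighting arm is gripped or rammed (more than 15 N between the fingers and the arm) (contact force between the fingers and left_arm above 15 N or contact force between the fingers and right_arm above 15 N).
It also fails if it takes over 54 s, if anything falls off the work surface, if the arm or the gripper's body presses on something with over 40 N, if the wrist force passes 120 N, or if a joint passes its speed limit or range.

## Robot

A 6-joint arm with a two-finger parallel gripper is mounted at the origin on the work surface; the furniture and walls round the work are solid. World frame = base frame: x ahead of the robot, y to its left, z up, the work surface at z = 0. Lengths are in m, angles in rad, forces in N, time in s.
With the tool pointing down it reaches from about 0.425 to 0.95 m from the base axis. Payload 3.5 kg.
Tool frame: the origin (TCP) lies midway between the tips of the shut fingers; the grasp point (between the pads) lies 19 mm behind it; z points along the fingers, y is the line along which they close (so a half turn about z gives the same grasp; the last joint's range is limited). The gripper opens to 85 mm and grips with 20 to 120 N. Pads are 22 mm wide; open, the fingers measure 114 mm over their backs; the gripper's body (76 mm by 85 mm) begins 54 mm behind the grasp point. The pads swing forward as they close: fully open they stand 13 mm farther back than shut.
Start: joints at [-1.412, 0.286, 1.577, -0, 1.279, -0.15], TCP at [0.205, -0.643, 0.231] pointing down, gripper open.
Joint ranges: [-2.77, 2.77], [-0.9, 2.22], [0.21, 2.48], [-1.53, 4.67], [0.24, 2.81], [-2.84, 2.84]. Speed limits (rad/s): [2.79, 2.79, 3.14, 3.14, 3.14, 3.14].

## Interface

Orientations are given as a unit quaternion [x, y, z, w].
In Python, from plant import * gives the robot as it stands.
- The arm moves only by the tool move_arm, never from a script. Its argument "moves" is a list of rows, each a list of 3 entries, a list of its own where there are three numbers: the opening, from 0 (shut) to 1 (fully open), then the shift along the tool's x, y, z in m, then the turn, a rotation vector about the tool's x, y, z in rad. A call has exactly 10 rows; each row shifts and turns the commanded pose from where the row before left it, along the tool's axes as they then stand; what a row does not reach is not made up. A row lasts 1/12 s, in which the tool goes at most 41.7 mm and 7.16 degrees, less where a joint would pass 70% of its speed; a pose out of reach is approached as far as the arm can. A call is refused whole if a number of a shift passes 0.0417 or a number of a turn 0.125, either way. A call with a gripper value outside its range is refused whole. The fingers move at their own pace and stop on an object; "grip_force" is the grip in N (left out, the last holds). Time passes only in rows, so rows that do not move let the fingers close, or fill a call up. It gives the time, the measured TCP pose, the force, the opening and the grip force at its end, in the units of the state.
- get_state(): the state, without advancing time (a new reading comes with each control period).
- read_camera(name): name is "scene" or "top"; returns the picture (480x640x3 uint8, red, green, blue); there is no depth.
- camera_params(name): a dict with "fx", "fy", "cx", "cy" (pixels), "rvec" (rotation vector, rad) and "tvec" (3), from world to camera coordinates, as OpenCV has them. Camera axes: x right, y down, z forward; pixel columns grow to the right and rows downward; lengths in m; the calibration is good to about 2 mm. A picture is of the moment at which its call begins. camera_params takes no time and is no camera call.
- sign_off(): hands the job in; it is judged then, once.
The state is a dict: "time": time; "qpos": joint angles; "dq": joint speeds; "joint_efforts": joint torques, N m; "eef_pos": TCP position; "tcp_rot": TCP orientation; "contact_force": force on the tool from outside, world axes, zero at the start; "wrist_torque": the same for the moment, N m; "opening": opening from 0.0 (shut) to 1.0 (fully open); "finger_force": force on a finger pad.
Only numpy, scipy, OpenCV 4.12 (cv2) and the standard library are available. Lean on these libraries where they do the work, as an engineer would, in place of code of your own. Each camera call takes 0.05 s, during which the arm holds its last target. There are 200 camera calls.

## Working session

There is one attempt and no reset: what is moved stays moved. The work goes in short steps, Python scripts to look and compute and a tool call to move; the robot and the scene stay as the last step left them, time stands still between calls to the robot, and variables do not carry over. Pictures are saved under pics/ and viewed, at most 10 in all, crops included, and the job is handed in when it is done.

Besides the shell and the picture viewer there is one more tool, called after "Call:" as name([rows], argument=value, ...), one row to a line, values as JSON. move_arm: Moves the arm, as the interface text tells. Its arguments: {"type":"object","properties":{"moves":{"type":"array"},"grip_force":{"type":"number"}},"required":["moves"]}

```bash
ls; mkdir -p pics; python3 - <<'E'
from plant import *
import cv2
for n in("scene","top"):
    cv2.imwrite(f"pics/{n}0.png",read_camera(n)[:,:,::-1]); print(n,camera_params(n))
print(get_state())
E
```

```text
pics
scene {'fx': 488.6287581357973, 'fy': 488.6287581357973, 'cx': 312.51877999823256, 'cy': 238.76811472753667, 'rvec': array([ 0.942494  , -2.49913488,  1.04249407]), 'tvec': array([0.31452316, 0.36587443, 0.62806361])}
top {'fx': 447.9157846378105, 'fy': 447.9157846378105, 'cx': 323.0994592567093, 'cy': 245.26505924767474, 'rvec': array([ 2.12397946, -2.15008295,  0.18593032]), 'tvec': array([-0.12683216,  0.53036058,  0.8158823 ])}
{'time': 0.1, 'qpos': array([-1.41200031e+00,  2.87090856e-01,  1.57806607e+00, -7.72925615e-06,
        1.27861125e+00, -1.50020837e-01]), 'dq': array([-1.20682702e-05, -9.45253204e-04, -3.56943892e-03, -5.07739397e-04,
        1.45178571e-04, -3.88060508e-04]), 'joint_efforts': array([ 6.25141984e-04, -4.07295692e+01, -2.93700439e+01, -1.38478304e-04,
        3.43169588e-03, -4.68682629e-06]), 'eef_pos': array([ 0.20506911, -0.64245354,  0.23005711]), 'tcp_rot': array([ 9.88101928e-01,  1.53796606e-01, -8.47222754e-06, -1.08773600e-03]), 'contact_force': array([-0.18083371,  0.05248509,  0.04546236]), 'wrist_torque': array([-0.02676314, -0.01329432,  0.00232931]), 'finger_force': 0.0, 'opening': 0.9990749297197781}
```

View pics/top0.png

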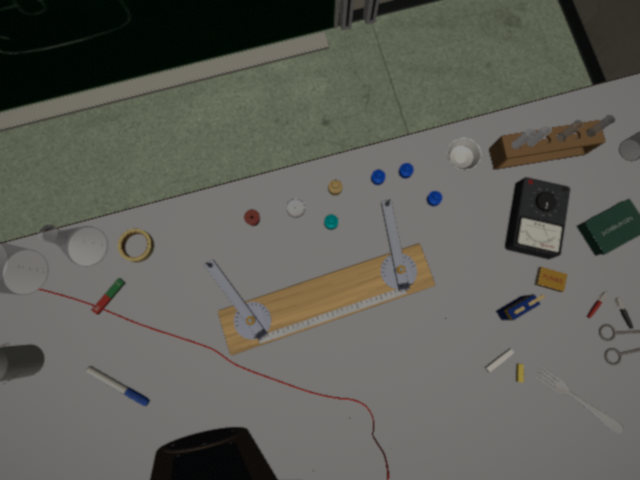

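View pics/scene0.png

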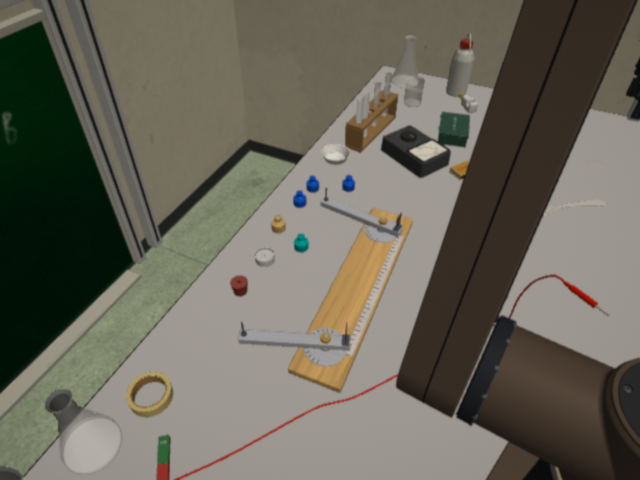

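The top view shows the brass weight at (335,187), tea light (295,208) and stopper (252,217). The left arm runs from its slit at (262,335) to its pin at (209,263), the right arm from (404,289) to (387,202). The turquoise and blue lookalikes are to be ignored.

```bash
cat > h.py <<'E'
import numpy as np, cv2
from plant import *
def ray(n,uv):
    p=camera_params(n); R=cv2.Rodrigues(p["rvec"])[0]; t=p["tvec"]
    d=R.T@np.array([(uv[0]-p["cx"])/p["fx"],(uv[1]-p["cy"])/p["fy"],1.]); return -R.T@t,d
def onz(n,uv,z):
    c,d=ray(n,uv); return (c+d*(z-c[2])/d[2])
def proj(n,P):
    p=camera_params(n); K=np.array([[p["fx"],0,p["cx"]],[0,p["fy"],p["cy"]],[0,0,1]])
    return cv2.projectPoints(np.array(P,float).reshape(-1,3),p["rvec"],p["tvec"],K,None)[0].reshape(-1,2)
def tri(uvt,uvs):
    A=np.zeros((3,3));b=np.zeros(3)
    for n,uv in(("top",uvt),("scene",uvs)):
        c,d=ray(n,uv); d/=np.linalg.norm(d); M=np.eye(3)-np.outer(d,d); A+=M;b+=M@c
    return np.linalg.solve(A,b)
E
python3 - <<'E'
from h import *
np.set_printoptions(precision=4,suppress=True)
t=cv2.imread("pics/top0.png"); s=cv2.imread("pics/scene0.png")
def blob(im,x0,y0,x1,y1):
    hsv=cv2.cvtColor(im[y0:y1,x0:x1],cv2.COLOR_BGR2HSV); m=((hsv[...,1]>70)&(hsv[...,0]<35)).astype(np.uint8)
    n,l,st,c=cv2.connectedComponentsWithStats(m); k=1+np.argmax(st[1:,4]); return st[k]+[x0,y0,0,0,0],c[k]+[x0,y0]
for im,b in((t,(322,175,350,200)),(s,(266,210,292,236)),(t,(240,206,265,230))): print(blob(im,*b))
bt=blob(t,322,175,350,200)[1]; print("weight",[onz("top",bt,z) for z in(0.012,.017)], tri(bt,blob(s,266,210,292,236)[1]))
for nm,a in(("tealight",(295,208)),("stop",(252,217)),("Lpin",(209,263)),("Lnut",(252,321)),("Lslit",(262,335)),("Rpin",(387,202)),("Rnut",(401,269)),("Rslit",(404,289))): print(nm,onz("top",a,.04))
a=cv2.resize(t[185:360,190:440],None,fx=3.2,fy=3.2,interpolation=cv2.INTER_CUBIC); cv2.imwrite("pics/c1.png",a)
print(proj("top",[0.5,0,0]),proj("top",[0.7,0,0]),proj("top",[0.5,0.2,0]))
E
```

```text
(array([328, 180,  14,  15, 166]), array([334.747 , 186.8916]))
(array([271, 215,  14,  18, 192]), array([277.9323, 224.1927]))
(array([244, 210,  16,  15, 186]), array([251.5753, 216.957 ]))
weight [array([ 0.6548, -0.1588,  0.012 ]), array([ 0.6533, -0.1587,  0.017 ])] [ 0.6547 -0.1589  0.0119]
tealight [ 0.6043 -0.0792  0.04  ]
stop [0.5871 0.0047 0.04  ]
Lpin [0.4977 0.0858 0.04  ]
Lnut [0.387  0.0019 0.04  ]
Lslit [ 0.361  -0.0171  0.04  ]
Rpin [ 0.6144 -0.26    0.04  ]
Rnut [ 0.4817 -0.2821  0.04  ]
Rslit [ 0.4434 -0.2862  0.04  ]
[[256.7565 263.8822]] [[257.9072 168.4797]] [[156.8514 265.0701]]
```

View pics/c1.png

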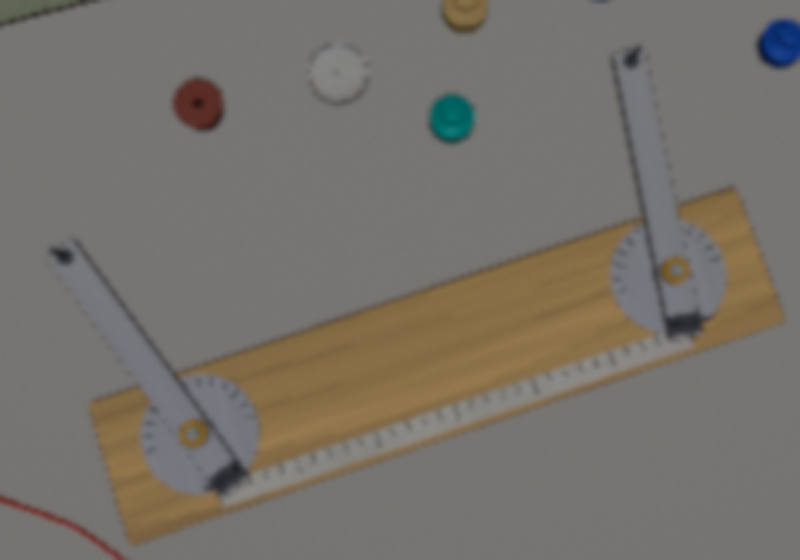

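The crop shows the pins at about (63,257) and (632,58), the nuts at (193,433) and (675,270), and the board corners at (90,402), (735,186), (783,320) and (132,545).

```bash
python3 - <<'E'
from h import *
np.set_printoptions(precision=4,suppress=True)
f=lambda c,z: onz("top",(190+(c[0]+.5)/3.2-.5,185+(c[1]+.5)/3.2-.5),z)[:2]
C=[f(c,.019) for c in((90,402),(735,186),(783,320),(132,545))]
e=C[0]-C[1]; yaw=np.arctan2(-e[0],e[1]); cen=np.mean(C,0); print("board",cen,yaw,np.linalg.norm(e))
ln,rn=f((193,433),.05),f((675,270),.05); d=ln-rn; print("nuts",ln,rn,np.linalg.norm(d),np.arctan2(-d[0],d[1]))
ex=np.array([np.cos(yaw),np.sin(yaw)]);ey=np.array([-ex[1],ex[0]])
W=np.array([.6546,-.1588])
for s,pin,n in((1,(64,256),ln),(-1,(631,59),rn)):
    h=cen+.005*ex+s*.15*ey; p=f(pin,.042); print("hinge",h,n,"pin",p,np.linalg.norm(p-n))
    h=(h+n)/2; a=np.arctan2(*(p-h)[::-1]); g=np.arctan2(*(W-h)[::-1]); print(" heading",a,"goal",g,"joint",a-yaw,g-yaw)
E
```

```text
board [ 0.4301 -0.1397] 0.31183864444608395 0.4159482311067018
nuts [0.3889 0.0042] [ 0.4805 -0.2795] 0.2981401996650272 0.31230629083984385
hinge [0.3889 0.0046] [0.3889 0.0042] pin [0.4942 0.084 ] 0.13208407363021565
 heading 0.6467525072137221 goal -0.5508837355730508 joint 0.3349138627676382 -0.8627223800191348
hinge [ 0.4809 -0.2809] [ 0.4805 -0.2795] pin [ 0.6116 -0.2593] 0.13264318911485623
 heading 0.1579321962797358 goal 0.6094656739431485 joint -0.15390644816634816 0.2976270294970646
```

Call:
move_arm([
  [0,[0.032,-0.014,0],[0,0,0]],
  [0,[0.032,-0.014,0],[0,0,0]],
  [0,[0.032,-0.014,0],[0,0,0]],
  [0,[0.032,-0.014,0],[0,0,0]],
  [0,[0.032,-0.014,0],[0,0,0]],
  [0,[0.032,-0.014,0],[0,0,0]],
  [0,[0.032,-0.014,0],[0,0,0]],
  [0,[0.032,-0.014,0],[0,0,0]],
  [0,[0.032,-0.014,0],[0,0,0]],
  [0,[0.032,-0.014,0],[0,0,0]],
], grip_force=20)

```text
time: 0.93
eef_pos: [0.4684, -0.4108, 0.2307]
tcp_rot: [0.988, 0.154, -0.0, -0.0]
contact_force: [0.5, -0.2, 0.7]
opening: -0.001
finger_force: 0.0
```

Call:
move_arm([
  [0,[0.032,-0.014,0],[0,0,0]],
  [0,[0.032,-0.014,0],[0,0,0]],
  [0,[0.032,-0.014,0],[0,0,0]],
  [0,[0.02,-0.009,0.02],[0,0,0]],
  [0,[0,0,0.03],[0,0,0]],
  [0,[0,0,0.03],[0,0,0]],
  [0,[0,0,0.03],[0,0,0]],
  [0,[0,0,0.02],[0,0,0]],
  [0,[0,0,0],[0,0,0]],
  [0,[0,0,0],[0,0,0]],
])

```text
time: 1.77
eef_pos: [0.5615, -0.3278, 0.0995]
tcp_rot: [0.988, 0.154, -0.001, -0.002]
contact_force: [0.4, -0.4, 0.3]
opening: -0.004
finger_force: 0.0
```

Call:
move_arm([
  [0,[0.019,-0.006,0.02],[0,0,0]],
  [0,[0,0,0.02],[0,0,0]],
  [0,[0,0,0.02],[0,0,0]],
  [0,[0,0,0.013],[0,0,0]],
  [0,[0,0,0],[0,0,0]],
  [0,[0,-0.008,0],[0,0,0]],
  [0,[0,-0.005,0],[0,0,0]],
  [0,[0,-0.003,0],[0,0,0]],
  [0,[0,0,0],[0,0,0]],
  [0,[0,0,0],[0,0,0]],
])

```text
time: 2.6
eef_pos: [0.5744, -0.3019, 0.0296]
tcp_rot: [0.988, 0.154, 0.001, 0.001]
contact_force: [-0.2, -0.5, 0.3]
opening: 0.005
finger_force: 0.0
```

```bash
python3 - <<'E'
from h import *
t=read_camera("top")[:,:,::-1]; cv2.imwrite("pics/t1.png",t); cv2.imwrite("pics/c2.png",cv2.resize(t[150:350,280:480],None,fx=3,fy=3,interpolation=cv2.INTER_CUBIC)); print(get_state()["eef_pos"])
E
```

```text
[ 0.57436506 -0.30207247  0.02937445]
```

View pics/c2.png

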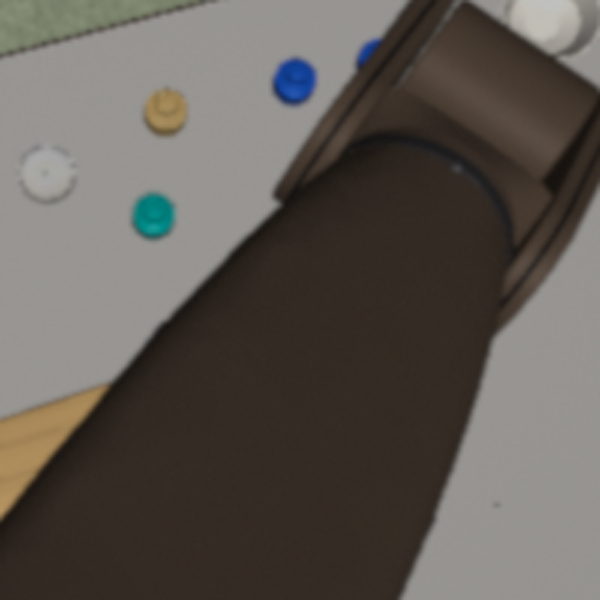

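The arm hides the tool from above, so I'll push to a predicted point just short of the goal, back off, and then look.

Call:
move_arm([
  [0,[0.001,-0.005,0],[0,0,0]],
  [0,[0.001,-0.005,0],[0,0,0]],
  [0,[0.001,-0.005,0],[0,0,0]],
  [0,[0.001,-0.005,0],[0,0,0]],
  [0,[0.001,-0.005,0],[0,0,0]],
  [0,[0.001,-0.005,0],[0,0,0]],
  [0,[0.001,-0.005,0],[0,0,0]],
  [0,[0.001,-0.005,0],[0,0,0]],
  [0,[0.001,-0.003,0],[0,0,0]],
  [0,[0,0,0],[0,0,0]],
])

```text
time: 3.48
eef_pos: [0.5693, -0.2571, 0.0282]
tcp_rot: [0.988, 0.154, -0.0, -0.0]
contact_force: [0.6, -0.0, -0.5]
opening: -0.001
finger_force: 0.0
```

Call:
move_arm([
  [0,[0,0.012,0],[0,0,0]],
  [0,[0,0.015,0],[0,0,0]],
  [0,[0,0,-0.03],[0,0,0]],
  [0,[0,0,-0.035],[0,0,0]],
  [0,[0,0,-0.035],[0,0,0]],
  [0,[0,-0.02,-0.02],[0,0,0]],
  [0,[0,-0.036,0],[0,0,0]],
  [0,[0,-0.036,0],[0,0,0]],
  [0,[0,-0.036,0],[0,0,0]],
  [0,[0,-0.036,0],[0,0,0]],
])

```text
time: 4.32
eef_pos: [0.5276, -0.1272, 0.1488]
tcp_rot: [0.988, 0.153, 0.0, 0.0]
contact_force: [0.4, 0.3, -0.9]
opening: -0.002
finger_force: 0.0
```

Call:
move_arm([
  [0,[0,-0.036,0],[0,0,0]],
  [0,[0,-0.036,0],[0,0,0]],
  [0,[0,-0.036,0],[0,0,0]],
  [0,[0,-0.036,0],[0,0,0]],
  [0,[0,-0.036,0],[0,0,0]],
  [0,[0,-0.036,0],[0,0,0]],
  [0,[0,-0.036,0],[0,0,0]],
  [0,[0,-0.02,0],[0,0,0]],
  [0,[0,0,0],[0,0,0]],
  [0,[0,0,0],[0,0,0]],
])

```text
time: 5.15
eef_pos: [0.4455, 0.1319, 0.1487]
tcp_rot: [0.988, 0.155, 0.0, 0.0]
contact_force: [-0.1, 0.1, 0.5]
opening: 0.001
finger_force: 0.0
```

```bash
python3 - <<'E'
from h import *
t=read_camera("top")[:,:,::-1]; cv2.imwrite("pics/t2.png",t); cv2.imwrite("pics/c3.png",cv2.resize(t[175:325,190:440],None,fx=3.2,fy=3.2,interpolation=cv2.INTER_CUBIC)); print(get_state()["eef_pos"])
E
```

```text
[0.44584084 0.13114951 0.14870277]
```

View pics/c3.png

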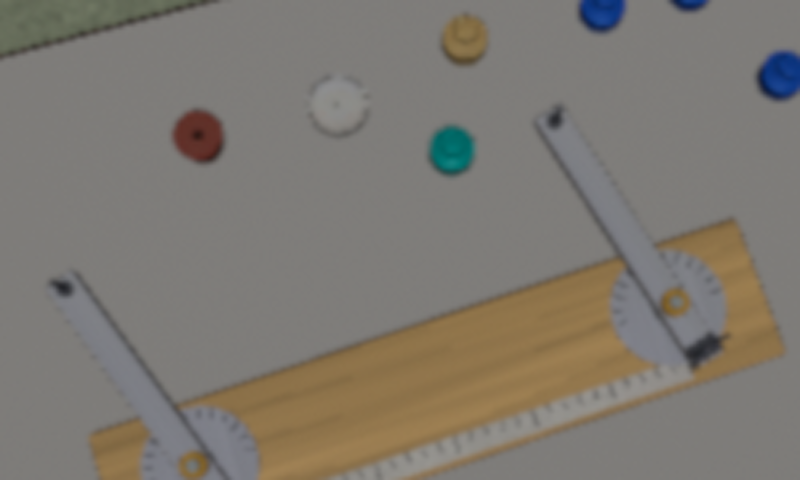

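The right pin is now at crop (555,119), the nut at (676,302), and the other things and the board are unmoved.

```bash
python3 - <<'E'
from h import *
f=lambda c,z: onz("top",(190+(c[0]+.5)/3.2-.5,175+(c[1]+.5)/3.2-.5),z)[:2]
h=np.array([.4807,-.2802]); W=np.array([.6546,-.1588])
p=f((555,120),.042);n=f((676,302),.05); a=np.arctan2(*(p-h)[::-1]);g=np.arctan2(*(W-h)[::-1])
print(p,n,a,g,(g-a)*np.linalg.norm(W-h))
x=np.array([.5693,-.2571])-h; print("finger offset",x@[np.sin(a),-np.cos(a)],x@[np.cos(a),np.sin(a)])
E
```

```text
[ 0.59389949 -0.21226233] [ 0.48050046 -0.28008262] 0.540536222889033 0.6094512432007839 0.014615699559128018
finger offset 0.025786492271761125 0.08785571590009615
```

Call:
move_arm([
  [0,[-0.019,0.025,0],[0,0,0]],
  [0,[0,0,0.03],[0,0,0]],
  [0,[0,0,0.03],[0,0,0]],
  [0,[0,0,0.03],[0,0,0]],
  [0,[0,0,0.02],[0,0,0]],
  [0,[0,0,0.01],[0,0,0]],
  [0,[0,0,0],[0,0,0]],
  [0,[0,0,0],[0,0,0]],
  [0,[0,0,0],[0,0,0]],
  [0,[0,0,0],[0,0,0]],
])

```text
time: 6.03
eef_pos: [0.4363, 0.1017, 0.03]
tcp_rot: [0.988, 0.154, 0.002, 0.0]
contact_force: [0.2, 0.2, -0.1]
opening: -0.0
finger_force: 0.0
```

Call:
move_arm([
  [0,[0.002,0.006,0.001],[0,0,0]],
  [0,[0.002,0.006,0],[0,0,0]],
  [0,[0.002,0.006,0],[0,0,0]],
  [0,[0.002,0.006,0],[0,0,0]],
  [0,[0.002,0.006,0],[0,0,0]],
  [0,[0.002,0.006,0],[0,0,0]],
  [0,[0.002,0.006,0],[0,0,0]],
  [0,[0.002,0.006,0],[0,0,0]],
  [0,[0.002,0.006,0],[0,0,0]],
  [0,[0.003,0.006,0],[0,0,0]],
])

```text
time: 6.87
eef_pos: [0.4726, 0.0506, 0.027]
tcp_rot: [0.988, 0.154, -0.001, -0.0]
contact_force: [-0.8, -0.0, 0.2]
opening: 0.004
finger_force: 0.4
```

Call:
move_arm([
  [0,[0.001,0.006,0],[0,0,0]],
  [0,[0,0.006,0],[0,0,0]],
  [0,[0,0.006,0],[0,0,0]],
  [0,[0,0.006,0],[0,0,0]],
  [0,[0,0.006,0],[0,0,0]],
  [0,[0,0.006,0],[0,0,0]],
  [0,[-0.002,0.006,0],[0,0,0]],
  [0,[-0.002,0.006,0],[0,0,0]],
  [0,[-0.002,0.006,0],[0,0,0]],
  [0,[-0.002,0.006,0],[0,0,0]],
])

```text
time: 7.7
eef_pos: [0.4844, -0.0088, 0.0274]
tcp_rot: [0.988, 0.154, 0.0, 0.0]
contact_force: [0.1, 1.7, -0.0]
opening: -0.003
finger_force: 0.4
```

Call:
move_arm([
  [0,[-0.001,0.005,0],[0,0,0]],
  [0,[-0.001,0.004,0],[0,0,0]],
  [0,[0,0,0],[0,0,0]],
  [0,[0,0,0],[0,0,0]],
  [0,[0.011,-0.01,0],[0,0,0]],
  [0,[0.011,-0.01,0],[0,0,0]],
  [0,[0,0,-0.03],[0,0,0]],
  [0,[0,0,-0.035],[0,0,0]],
  [0,[0,0,-0.035],[0,0,0]],
  [0,[0,0,-0.01],[0,0,0]],
])

```text
time: 8.53
eef_pos: [0.5035, 0.0082, 0.1432]
tcp_rot: [0.988, 0.154, 0.005, 0.002]
contact_force: [0.9, 0.2, 0.8]
opening: -0.005
finger_force: 0.0
```

Call:
move_arm([
  [0,[-0.003,0.036,0],[0,0,0]],
  [0,[-0.003,0.036,0],[0,0,0]],
  [0,[-0.003,0.036,0],[0,0,0]],
  [0,[-0.003,0.036,0],[0,0,0]],
  [0,[-0.003,0.036,0],[0,0,0]],
  [0,[-0.003,0.036,0],[0,0,0]],
  [0,[-0.003,0.036,0],[0,0,0]],
  [0,[-0.003,0.036,0],[0,0,0]],
  [0,[-0.003,0.036,0],[0,0,0]],
  [0,[0,0,0],[0,0,0]],
])

```text
time: 9.37
eef_pos: [0.5734, -0.3146, 0.137]
tcp_rot: [0.988, 0.152, 0.0, 0.002]
contact_force: [-0.7, 1.2, 0.2]
opening: 0.003
finger_force: 0.0
```

```bash
python3 - <<'E'
from h import *
t=read_camera("top")[:,:,::-1]; cv2.imwrite("pics/t3.png",t); cv2.imwrite("pics/c4.png",cv2.resize(t[175:360,190:440],None,fx=3.2,fy=3.2,interpolation=cv2.INTER_CUBIC)); print(get_state()["eef_pos"])
E
```

```text
[ 0.57287406 -0.31156191  0.13654833]
```

View pics/c4.png

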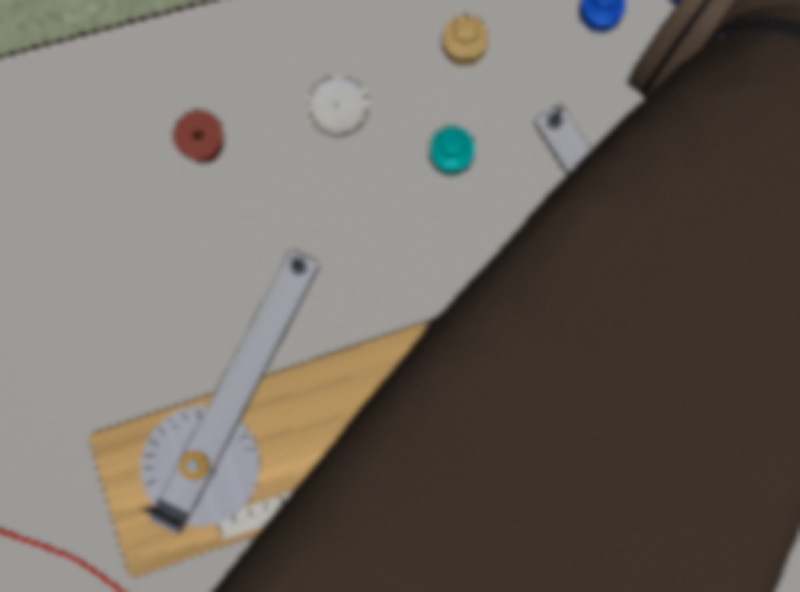

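The left pin is at (298,266) and the left nut at (193,465); nothing else has moved. Next I'll work out what's left to push on the left arm and finish the right one.

```bash
python3 - <<'E'
from h import *
f=lambda c,z: onz("top",(190+(c[0]+.5)/3.2-.5,175+(c[1]+.5)/3.2-.5),z)[:2]
h=np.array([.3889,.0044]); W=np.array([.6546,-.1588])
p=f((298,266),.042);n=f((193,465),.05); a=np.arctan2(*(p-h)[::-1]);g=np.arctan2(*(W-h)[::-1])
print(p,n,a,g,(g-a)*np.linalg.norm(W-h))
x=np.array([.4848,-.0178])-h; print("finger offset",x@[-np.sin(a),np.cos(a)],x@[np.cos(a),np.sin(a)])
E
```

```text
[ 0.50581004 -0.05569402] [0.38890278 0.00422835] -0.4748000475680517 -0.5508145936262362 -0.023702736008295193
finger offset 0.02409737550505733 0.09544090576774857
```

Call:
move_arm([
  [0,[0,0,0.03],[0,0,0]],
  [0,[0,0,0.03],[0,0,0]],
  [0,[0,0,0.03],[0,0,0]],
  [0,[0,0,0.018],[0,0,0]],
  [0,[0,0,0],[0,0,0]],
  [0,[0.002,-0.006,0],[0,0,0]],
  [0,[0.002,-0.007,0],[0,0,0]],
  [0,[0.002,-0.007,0],[0,0,0]],
  [0,[0.001,-0.006,0],[0,0,0]],
  [0,[0,0,0],[0,0,0]],
])

```text
time: 10.25
eef_pos: [0.5722, -0.2802, 0.0308]
tcp_rot: [0.988, 0.155, 0.001, 0.0]
contact_force: [0.6, -0.2, 0.8]
opening: -0.001
finger_force: 0.0
```

Call:
move_arm([
  [0,[0.001,-0.006,0.002],[0,0,0]],
  [0,[0.001,-0.006,0],[0,0,0]],
  [0,[0.001,-0.006,0],[0,0,0]],
  [0,[0.001,-0.005,0],[0,0,0]],
  [0,[0.001,-0.004,0],[0,0,0]],
  [0,[0,-0.001,0],[0,0,0]],
  [0,[0,0,0],[0,0,0]],
  [0,[0,0,0],[0,0,0]],
  [0,[0,0,0],[0,0,0]],
  [0,[0,0,0],[0,0,0]],
])

```text
time: 11.08
eef_pos: [0.5679, -0.2536, 0.0273]
tcp_rot: [0.988, 0.154, 0.0, -0.0]
contact_force: [-0.5, 0.3, 0.0]
opening: -0.0
finger_force: 0.0
```

Call:
move_arm([
  [0,[0,-0.002,0],[0,0,0]],
  [0,[0,0,0],[0,0,0]],
  [0,[0,0,0],[0,0,0]],
  [0,[0,0.012,0],[0,0,0]],
  [0,[0,0.015,0],[0,0,0]],
  [0,[0,0,-0.03],[0,0,0]],
  [0,[0,0,-0.035],[0,0,0]],
  [0,[0,0,-0.035],[0,0,0]],
  [0,[0,-0.03,-0.02],[0,0,0]],
  [0,[0,-0.036,0],[0,0,0]],
])

```text
time: 11.92
eef_pos: [0.5595, -0.2184, 0.1548]
tcp_rot: [0.988, 0.152, 0.005, 0.004]
contact_force: [1.0, 0.1, 0.7]
opening: -0.005
finger_force: 0.0
```

Call:
move_arm([
  [0,[0.002,-0.033,0],[0,0,0]],
  [0,[0.002,-0.033,0],[0,0,0]],
  [0,[0.002,-0.033,0],[0,0,0]],
  [0,[0.002,-0.033,0],[0,0,0]],
  [0,[0.003,-0.033,0],[0,0,0]],
  [0,[0.003,-0.033,0],[0,0,0]],
  [0,[0.003,-0.033,0],[0,0,0]],
  [0,[0,0,0],[0,0,0]],
  [0,[0,0,0],[0,0,0]],
  [0,[0,0,0],[0,0,0]],
])

```text
time: 12.75
eef_pos: [0.502, 0.0104, 0.1477]
tcp_rot: [0.988, 0.154, 0.0, 0.0]
contact_force: [0.4, -0.0, 0.4]
opening: 0.001
finger_force: 0.0
```

```bash
python3 - <<'E'
from h import *
t=read_camera("top")[:,:,::-1]; cv2.imwrite("pics/t4.png",t); cv2.imwrite("pics/c5.png",cv2.resize(t[175:325,190:440],None,fx=3.2,fy=3.2,interpolation=cv2.INTER_CUBIC)); print(get_state()["eef_pos"])
E
```

```text
[0.50211132 0.00993126 0.14764132]
```

View pics/c5.png

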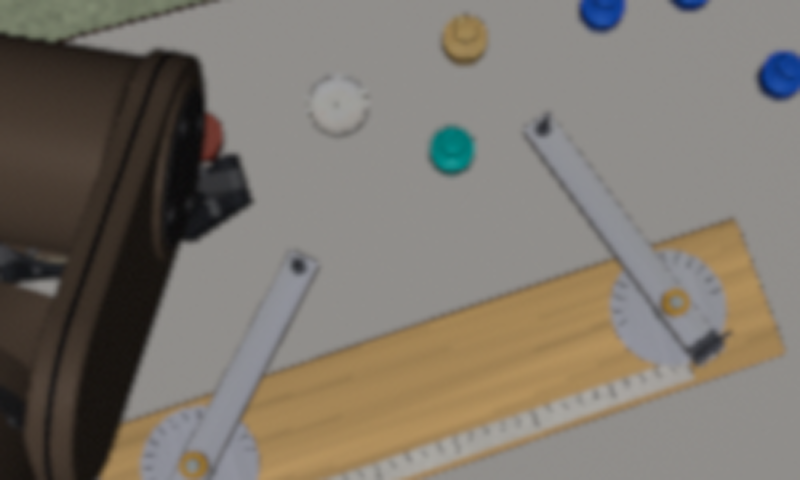

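The right pin is now at (543,127), nearly on line, and the tea light, weight and board are unmoved.

```bash
python3 - <<'E'
from h import *
f=lambda c,z: onz("top",(190+(c[0]+.5)/3.2-.5,175+(c[1]+.5)/3.2-.5),z)[:2]
h=np.array([.4807,-.2802]); W=np.array([.6546,-.1588])
for px in((543,127),(541,127),(545,126)):
  p=f(px,.042); a=np.arctan2(*(p-h)[::-1]);g=np.arctan2(*(W-h)[::-1]); print(p,a,g,(g-a)*np.linalg.norm(W-h))
E
```

```text
[ 0.58959983 -0.20482057] 0.605465410890756 0.6094512432007839 0.0008453270023414598
[ 0.58961371 -0.20360046] 0.6129405209550598 0.6094512432007839 -0.0007400162563131288
[ 0.59021163 -0.20605721] 0.595143810905505 0.6094512432007839 0.0030343621890321754
```

Call:
move_arm([
  [0,[0,0,0.03],[0,0,0]],
  [0,[0,0,0.03],[0,0,0]],
  [0,[0,0,0.03],[0,0,0]],
  [0,[0,0,0.02],[0,0,0]],
  [0,[0,0,0.01],[0,0,0]],
  [0,[0,0,0],[0,0,0]],
  [0,[-0.005,0.005,0],[0,0,0]],
  [0,[-0.005,0.005,0],[0,0,0]],
  [0,[0,0,0],[0,0,0]],
  [0,[0,0,0],[0,0,0]],
])

```text
time: 13.63
eef_pos: [0.4959, -0.0025, 0.0289]
tcp_rot: [0.988, 0.153, 0.001, 0.001]
contact_force: [0.4, -0.1, -0.3]
opening: 0.002
finger_force: 0.0
```

Call:
move_arm([
  [0,[-0.004,0.003,0],[0,0,0]],
  [0,[-0.004,0.003,0],[0,0,0]],
  [0,[-0.004,0.003,0],[0,0,0]],
  [0,[-0.004,0.004,0],[0,0,0]],
  [0,[-0.003,0.003,0],[0,0,0]],
  [0,[0,0.001,0],[0,0,0]],
  [0,[0,0,0],[0,0,0]],
  [0,[0,0,0],[0,0,0]],
  [0,[0,0,0],[0,0,0]],
  [0,[0,0,0],[0,0,0]],
])

```text
time: 14.47
eef_pos: [0.482, -0.0235, 0.0273]
tcp_rot: [0.988, 0.154, -0.0, -0.0]
contact_force: [-0.3, -0.5, -0.2]
opening: 0.002
finger_force: 0.0
```

Call:
move_arm([
  [0,[-0.001,0.001,0],[0,0,0]],
  [0,[0,0,0],[0,0,0]],
  [0,[0,0,0],[0,0,0]],
  [0,[0.011,-0.01,0],[0,0,0]],
  [0,[0.011,-0.01,0],[0,0,0]],
  [0,[0,0,-0.03],[0,0,0]],
  [0,[0,0,-0.035],[0,0,0]],
  [0,[0,0,-0.035],[0,0,0]],
  [0,[0,-0.035,0],[0,0,0]],
  [0,[0,-0.035,0],[0,0,0]],
])

```text
time: 15.3
eef_pos: [0.4776, 0.0671, 0.1309]
tcp_rot: [0.988, 0.152, 0.004, 0.001]
contact_force: [-0.2, 0.1, -0.3]
opening: -0.002
finger_force: 0.0
```

Call:
move_arm([
  [0,[0,-0.035,0],[0,0,0]],
  [0,[0,-0.035,0],[0,0,0]],
  [0,[0.01,-0.03,0],[0,0,0]],
  [0,[0.01,-0.03,0],[0,0,0]],
  [0,[0,0,0],[0,0,0]],
  [0,[0,0,0],[0,0,0]],
  [0,[0,0,0],[0,0,0]],
  [0,[0,0,0],[0,0,0]],
  [0,[0,0,0],[0,0,0]],
  [0,[0,0,0],[0,0,0]],
])

```text
time: 16.13
eef_pos: [0.4547, 0.1965, 0.1273]
tcp_rot: [0.988, 0.153, -0.0, 0.0]
contact_force: [-0.1, 0.0, 0.2]
opening: -0.001
finger_force: 0.0
```

```bash
python3 - <<'E'
from h import *
t=read_camera("top")[:,:,::-1]; cv2.imwrite("pics/t5.png",t); cv2.imwrite("pics/c6.png",cv2.resize(t[175:360,190:440],None,fx=3.2,fy=3.2,interpolation=cv2.INTER_CUBIC)); print(get_state()["eef_pos"])
E
```

```text
[0.45468689 0.19662126 0.12729968]
```

View pics/c6.png

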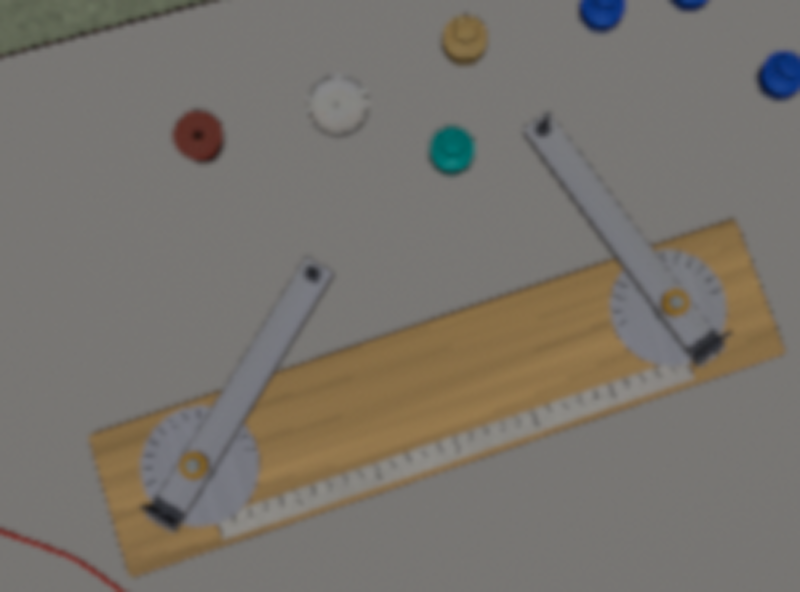

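The left pin is at (312,273) and the right pin at (543,127). Both are clear of the robot, and the row of three and the board are unmoved.

```bash
python3 - <<'E'
from h import *
f=lambda c,z: onz("top",(190+(c[0]+.5)/3.2-.5,175+(c[1]+.5)/3.2-.5),z)[:2]
W=np.array([.6546,-.1588])
for h,pts in((np.array([.3889,.0044]),((312,273,.042),(312,274,.042),(318.5,265,.04))),(np.array([.4807,-.2802]),((543,127,.042),(538,120,.04)))):
 for u,v,z in pts:
  p=f((u,v),z); a=np.arctan2(*(p-h)[::-1]);g=np.arctan2(*(W-h)[::-1]); print(p,a,g,(g-a)*np.linalg.norm(W-h))
E
```

```text
[ 0.50147842 -0.06408331] -0.5465121280649937 -0.5508145936262362 -0.0013415880337541237
[ 0.50087446 -0.06408372] -0.5489062212181738 -0.5508145936262362 -0.000595065678076855
[ 0.50655232 -0.06783596] -0.5506342219109419 -0.5508145936262362 -5.62432241285929e-05
[ 0.58959983 -0.20482057] 0.605465410890756 0.6094512432007839 0.0008453270023414598
[ 0.59450683 -0.20205843] 0.601686673422444 0.6094512432007839 0.00164673272347206
```

Both lines pass within about 2 mm of the weight's axis, so I'm handing in.

```bash
python3 -c "
from plant import *
print(sign_off())"
```

```text
the job is handed in; nothing more can be done
None
```

The job is handed in: by my last top-camera measurement both sighting arms point within about 2 mm of the brass weight's axis (14 mm allowed), and the weight, stopper, tea light and board look unmoved; the sign-off gave no verdict.

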